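Put the beech muddler away in its blue holder

TASK

Put the pale beech muddler away: pick it up and lower it foot first into the blue ceramic holder until it stands on the bottom, upright, with its blue depth band about level with the rim, then let go. Leave the holder standing, and leave the dark walnut muddler where it is; the white holder is not the one.

Things in the scene. Friction and masses are not known exactly. Their poses are not given: they have to be found in the camera images.
- beech_muddler_center (a point): Centre, 60 mm above the foot, of the pale beech muddler: a round rod 120 mm tall standing on its flat foot, about 0.12 kg. Foot 34 mm wide; shaft 24 mm wide from 32 to 100 mm up; knob 29 mm wide on top. Blue band 47 mm above the foot. z runs from foot to knob. Best gripped 15 to 25 mm above this point: lower, a gripper's body may meet the knob and the fingers the holder's rim.
- blue_holder_in (a point): Centre of the inner floor (8 mm above the worktop) of the blue ceramic holder, a round cup with closed bottom, loose, 0.7 kg: 76 mm wide at the base, 69 at the rim, 55 tall; well 47 mm deep, mouth 55 mm wide inside, so the muddler's foot has 10 mm to spare all round. z up. Fully home, the muddler's centre is 60 mm above this point. A white holder of the same shape stands nearby.
- walnut_muddler_center (a point): Centre, half-way up, of the other muddler, of dark walnut wood with a white band, same shape and size (120 mm tall), standing loose on its foot; to be left alone. Round the work: a wall bounds the worktop on the left, cabinets hang over its back part, and fixed kitchen things up to about 0.28 m tall stand along the back; carry the muddler with its foot above 120 mm.
Mind the look-alikes: they are no part of the job. Leave any purple or turquoise look-alike of the part that bears blue_holder_in alone.

How it is judged (in metres and radians):
At the end, for the whole second after the job is handed in: The beech muddler stands in the blue holder with its foot on the bottom (its centre 52 to 68 mm above the inner floor and within 30 mm of the holder's axis), foot down, within about 11 degrees of upright and let go; the blue holder stands upright within about 6 degrees (z of beech_muddler_center in the frame of blue_holder_in between 0.052 and 0.068 m and horizontal distance between beech_muddler_center and blue_holder_in below 0.03 m and angle between beech_muddler_center's own z axis and vertical below 0.2 rad and angle between blue_holder_in's own z axis and vertical below 0.1 rad); the robot touches nothing.
It fails at once if the walnut muddler is knocked over or moved by more than 30 mm (distance of walnut_muddler_center from where it was at the start of the episode above 0.03 m).
It also fails if it takes over 51 s, if anything falls off the work surface, if the arm or the gripper's body presses on something with over 40 N, if the wrist force passes 120 N, or if a joint passes its speed limit or range.

ROBOT

A 6-joint arm with a two-finger parallel gripper is mounted at the origin on a cart in front of the work surface, level with it; the furniture and walls round the work are solid. World frame = base frame: x ahead of the robot, y to its left, z up, the work surface at z = 0. Lengths are in mm, angles in rad, forces in N, time in s.
With the tool pointing down it reaches from about 400 to 925 mm from the base axis. Payload 12.5 kg.
Tool frame: the origin (TCP) lies midway between the tips of the shut fingers; the grasp point (between the pads) lies 19 mm behind it; z points along the fingers, y is the line along which they close (so a half turn about z gives the same grasp; the last joint's range is limited). The gripper opens to 95 mm and grips with 3 to 60 N. Pads are 20 mm wide; open, the fingers measure 119 mm over their backs; the gripper's body (75 mm by 180 mm) begins 59 mm behind the grasp point.
Start: joints at [-1.276, 0.491, 1.559, -0, 1.092, -0.106], TCP at [243.871, -575.477, 214.661] pointing down, gripper open.
Joint ranges: [-3.1, 3.1], [-0.84, 2.19], [0.05, 2.79], [-1.13, 4.28], [0.06, 2.93], [-2.69, 2.69]. Speed limits (rad/s): [2.22, 2.22, 2.79, 3.14, 3.14, 3.14].

INTERFACE

Orientations are given as [roll, pitch, yaw] about the fixed x, y, z axes, in that order (R = Rz(yaw) Ry(pitch) Rx(roll)).
In Python, from cell import state, viewer, env, models gives the robot as it stands. The module is installed in compiled form; this text tells all that it offers.
- The arm moves only by the tool arm_command, never from a script. Its argument "rows" is a list of rows, each a list of 2 entries, a list of its own where there are three numbers: the shift along the tool's x, y, z normalised to -1 to 1, where 1 is 0.25 m, then the turn about the tool's z normalised to -1 to 1, where 1 is pi rad. A call has exactly 5 rows; each row shifts and turns the commanded pose from where the row before left it, along the tool's axes as they then stand; what a row does not reach is not made up. A row lasts 1/10 s, in which the tool goes at most 50 mm and 8.59 degrees, less where a joint would pass 70% of its speed; a pose out of reach is approached as far as the arm can. A call with a number of a shift or a turn outside -1 to 1 is refused whole. A call with a gripper value outside its range is refused whole. "claw" is the opening, from 0 (shut) to 1 (fully open), set as the call begins (left out, the last holds). The fingers move at their own pace and stop on an object; the grip force is fixed at half the most. Time passes only in rows, so rows that do not move let the fingers close, or fill a call up. It gives the time, the measured TCP pose, the force, the opening and the grip force at its end, in the units of the state.
- state(): the state, without advancing time (a new reading comes with each control period).
- viewer.read_camera(name): name is "scene" or "side" or "wrist"; returns (picture, depth): 384x512x3 uint8, red, green, blue; 384x512 float32, mm along the optical axis (not along the pixel's ray), 0 where there is no reading.
- viewer.get_calibration(name): a dict with "camera_matrix" (3x3 intrinsics, pixels), "world_to_cam" (4x4, takes a point from world to camera coordinates). Camera axes: x right, y up, looking along -z (the intrinsics and any distortion apply to the point x, -y, -z); pixel columns grow to the right and rows downward; lengths in mm; the calibration is good to about 2 mm. A picture is of the moment at which its call begins: read the wrist's pose just before it. get_calibration takes no time and is no camera call; for the wrist camera it gives the pose at the moment of the call.
- env.job_done(): hands the job in; it is judged then, once.
Trained networks look in the newest picture that a camera, given by its name, has taken for a name from the list of things; names that differ only in an ending like _2 or _b are one class to them, and where a whole thing is asked for, a point or a joint stands for the part that bears it (a point fixed in the world has none). Each returns a list of dicts, best first, with "confidence" (0 to 1); they miss things now and then, are a little off and sometimes report something else, mostly with a low value. They report only what shows in the picture. A call takes as long as a camera call. They do not tell look-alikes from the thing itself.
- models.search_frame(camera, label): "position" ([x, y, z] in mm, in world coordinates, good to about 4 mm: the middle of the surface that is visible of it).
- models.mark_of(camera, label): "position" ([x, y, z] in mm, in world coordinates, good to about 4 mm: a listed point, or the origin of a listed thing).
The state is a dict: "t": time; "joints": joint angles; "qvel": joint speeds; "tau": joint torques, N m; "eef_pos": TCP position; "tcp_rot": TCP orientation; "ft_force": force on the tool from outside, world axes, zero at the start; "moment": the same for the moment, N m; "opening": opening from 0.0 (shut) to 1.0 (fully open); "grip_force": force on a finger pad.
Only numpy, scipy, OpenCV 4.12 (cv2) and the standard library are available. Lean on these libraries where they do the work, as an engineer would, in place of code of your own. Each camera call takes 0.05 s, during which the arm holds its last target. There are 200 camera calls.

## Working session

There is one attempt and no reset: what is moved stays moved. The work goes in short steps, Python scripts to look and compute and a tool call to move; the robot and the scene stay as the last step left them, time stands still between calls to the robot, and variables do not carry over. Pictures are saved under pics/ and viewed, at most 10 in all, crops included, and the job is handed in when it is done.

Besides the shell and the picture viewer there is one more tool, called after "Emit:" as a command line: name --argument value ..., lists and objects as JSON in quotes. arm_command: Moves the arm, as the interface text tells. Scaled input: -1 to 1 covers 0.25 m each way for a shift and pi rad each way for a turn. Its arguments: {"type":"object","properties":{"rows":{"type":"array","items":{"type":"array"}},"claw":{"type":"number"}},"required":["rows"]}

```bash
mkdir -p pics; python3 - <<'E'
from cell import state,viewer,env,models
import cv2,numpy as np
s=state();print(s['t'],s['eef_pos'],s['tcp_rot'],s['opening'])
ims=[]
for c in("scene","side"):
    p,d=viewer.read_camera(c);cv2.imwrite(f'pics/{c}0.png',p[:,:,::-1]);np.save(f'{c}_d.npy',d)
    for l in("beech_muddler_center","blue_holder_in","walnut_muddler_center"):
        K=viewer.get_calibration(c)
        for r in models.mark_of(c,l)[:5]:
            q=K['world_to_cam']@np.append(r['position'],1);u=K['camera_matrix']@[q[0],-q[1],-q[2]]
            print(c,l,np.round(r['position']),round(r['confidence'],2),np.round(u[:2]/u[2]))
E
```

```text
0.0 [ 243.78387398 -575.22912705  214.07837872] [-3.14052112e+00 -9.19148010e-05  4.00815162e-01] 0.9974841296422845
scene beech_muddler_center [475. 210.  61.] 0.51 [182. 171.]
scene blue_holder_in [475. 103.   5.] 0.67 [212. 197.]
scene blue_holder_in [ 480. -168.    7.] 0.57 [296. 223.]
scene walnut_muddler_center [498.  -3.  57.] 0.79 [247. 187.]
side beech_muddler_center [476. 208.  60.] 0.68 [198. 272.]
side blue_holder_in [413. -67.   7.] 0.89 [284. 224.]
side blue_holder_in [474. 103.   9.] 0.8 [228. 259.]
side blue_holder_in [ 479. -171.   11.] 0.64 [275. 196.]
side walnut_muddler_center [500.  -3.  60.] 0.87 [239. 210.]
```

View pics/scene0.png

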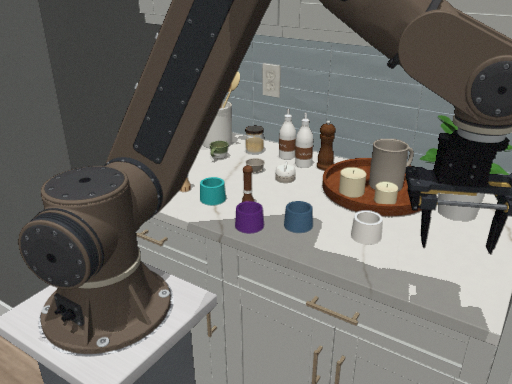

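View pics/side0.png

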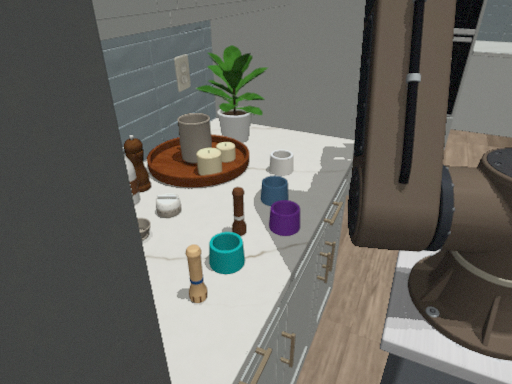

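The scene picture shows a teal cup (212,191), a purple cup (249,217), a blue cup (299,217), a white cup (367,228), and the walnut muddler (247,185). In the side view, the pale beech muddler is at (197,275), the walnut at (239,210), teal at (227,253), purple at (285,218), blue at (275,190) and white at (282,162).

Candidates (side pixels):
- **Holder:** teal (227,253), purple (285,218), navy-blue (275,190) or white (282,162). I choose the blue one, near (480,-169).
- **Muddler:** pale with a blue band (197,275) or dark walnut (239,210). I choose the pale one, near (476,209).

Next I check both choices in one close crop.

```bash
python3 - <<'E'
import cv2,numpy as np
a=cv2.imread('pics/side0.png');b=cv2.imread('pics/scene0.png')
print([a[r,c][::-1].tolist() for r,c in((196,272),(220,284),(262,228))])
z=lambda p:cv2.resize(p,None,fx=4,fy=4,interpolation=cv2.INTER_CUBIC)
cv2.imwrite('pics/crop1.png',np.hstack([z(a[215:315,165:255]),z(a[150:250,220:310])]))
E
```

```text
[[57, 81, 101], [78, 34, 102], [16, 119, 119]]
```

View pics/crop1.png

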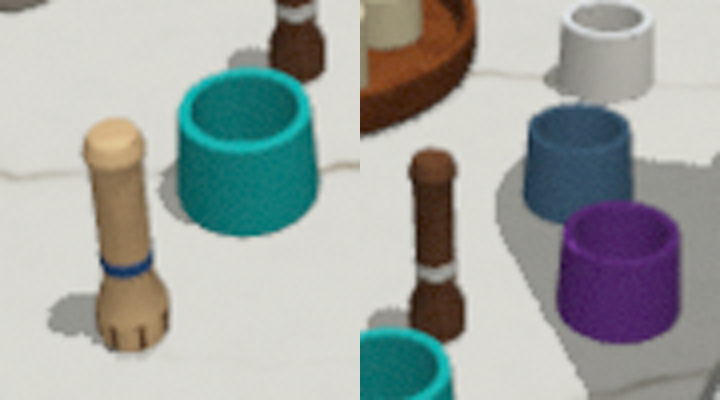

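Emit:
arm_command --rows '[[[0,0,-0.1],0],[[0,-0.15,-0.1],-0.045],[[0.08,-0.18,0],-0.045],[[0.08,-0.18,0],-0.045],[[0.08,-0.18,0],-0.045]]' --claw 1

```text
t: 0.9
eef_pos: [190.5, -397.3, 264.6]
tcp_rot: [3.141, 0.0, 0.973]
ft_force: [-1.0, -0.9, 0.6]
opening: 1.002
grip_force: 0.0
```

The crop confirms it: the pale muddler with the blue band stands left of the teal cup, and the slate-blue cup stands between the purple and white ones.

Emit:
arm_command --rows '[[[0.11,0.16,0],-0.0475],[[0.08,0.17,0],-0.0475],[[0.05,0.18,0],-0.0475],[[0.02,0.19,0],-0.0475],[[0.1,0.17,0],0]]'

```text
t: 1.4
eef_pos: [425.5, -380.8, 264.3]
tcp_rot: [3.141, 0.001, 1.568]
ft_force: [0.4, 0.6, -0.7]
opening: 0.996
grip_force: 0.0
```

Emit:
arm_command --rows '[[[0.2,0,0],0],[[0.2,0,0],0],[[0.2,0,0],0],[[0.2,0,0],0],[[0.2,0,0],0]]'

```text
t: 1.9
eef_pos: [424.8, -127.8, 264.8]
tcp_rot: [3.141, 0.0, 1.563]
ft_force: [0.5, -0.6, -0.1]
opening: 1.003
grip_force: 0.0
```

```bash
cat > look.py <<'E'
import sys,cv2,numpy as np
from cell import state,viewer,env,models
def look(c,labels,name):
    s=state();K=viewer.get_calibration(c)
    p,d=viewer.read_camera(c);cv2.imwrite(f'pics/{name}.png',p[:,:,::-1]);np.save(f'{name}_d.npy',d)
    print(s['t'],np.round(s['eef_pos'],1),np.round(s['tcp_rot'],3),s['opening'])
    for l in labels:
        for r in models.mark_of(c,l)[:5]:
            q=K['world_to_cam']@np.append(r['position'],1);u=K['camera_matrix']@[q[0],-q[1],-q[2]]
            print(c,l,np.round(r['position'],1),round(r['confidence'],2),np.round(u[:2]/u[2]))
    return p,d,K
def world(K,d,mask):
    v,u=np.nonzero(mask&(d>0));z=d[v,u];r=np.linalg.inv(K['camera_matrix'])@np.stack([u,v,np.ones(len(u))])*z
    return (np.linalg.inv(K['world_to_cam'])@np.stack([r[0],-r[1],-r[2],np.ones(len(u))]))[:3].T
E
python3 - <<'E'
from look import *
look("wrist",["blue_holder_in","walnut_muddler_center"],"w1")
E
```

```text
1.9 [ 424.8 -127.8  264.8] [3.141 0.    1.563] 1.0034711759559645
wrist blue_holder_in [412.7 -68.1  10.4] 0.96 [243. 133.]
wrist blue_holder_in [ 474.4 -169.     8.8] 0.62 [283. 199.]
wrist walnut_muddler_center [497.9  -3.1  63.5] 0.64 [310.  78.]
```

View pics/w1.png

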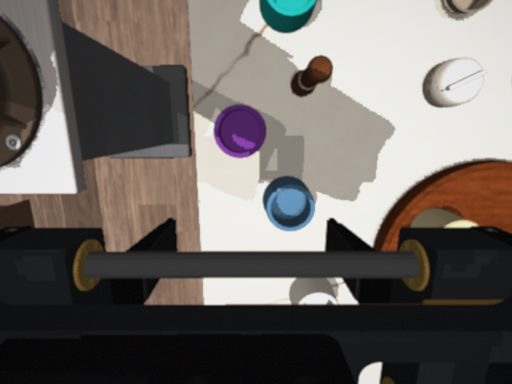

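The wrist view shows the blue cup at (290,203), purple at (240,130), the walnut muddler at (315,72) and teal at (288,8). I'll fit the blue cup's rim from depth and move on towards the beech muddler.

```bash
cat >> look.py <<'E'
def circle(P):
    A=np.c_[2*P[:,:2],np.ones(len(P))];c=np.linalg.lstsq(A,(P[:,:2]**2).sum(1),rcond=None)[0]
    return np.round([c[0],c[1],np.sqrt(c[2]+c[0]**2+c[1]**2)],1)
E
python3 - <<'E'
from look import *
d=np.load('w1_d.npy');K=viewer.get_calibration("wrist")
m=np.zeros(d.shape,bool);m[165:240,250:330]=1
P=world(K,d,m);R=P[(P[:,2]>49)&(P[:,2]<62)];F=P[(P[:,2]<25)&(np.hypot(P[:,0]-478,P[:,1]+168)<30)]
print(len(R),circle(R),cv2.minEnclosingCircle(R[:,:2].astype(np.float32)),np.median(R[:,2]),len(F),np.median(F,0))
E
```

```text
750 [ 478.9 -170.    31. ] ((479.1797790527344, -170.5435028076172), 34.61524200439453) 55.28004722504866 727 [ 481.93912716 -175.27661206    8.73339973]
```

Emit:
arm_command --rows '[[[0.2,0,0],0],[[0.2,0,0],0],[[0.2,0,0],0],[[0.18,0.04,0],0],[[0.1,0.04,0],0]]'

```text
t: 2.55
eef_pos: [447.4, 92.0, 264.8]
tcp_rot: [3.141, -0.0, 1.564]
ft_force: [1.1, -0.6, -0.9]
opening: 1.003
grip_force: 0.0
```

```bash
python3 - <<'E'
from look import *
p,d,K=look("wrist",["beech_muddler_center"],"w2")
P=world(K,d,d>0);Q=P[(np.hypot(P[:,0]-476,P[:,1]-209)<45)&(P[:,2]>15)]
for a,b in((115,125),(100,115),(50,95),(20,45)):
    R=Q[(Q[:,2]>a)&(Q[:,2]<b)]
    if len(R)>5: print(a,b,len(R),cv2.minEnclosingCircle(R[:,:2].astype(np.float32)))
E
```

```text
2.55 [447.4  92.  264.8] [ 3.141 -0.     1.564] 1.002581419487421
wrist beech_muddler_center [479.8 207.9  60.6] 0.72 [277.  87.]
115 125 433 ((475.7718811035156, 209.36862182617188), 12.24330997467041)
100 115 134 ((476.0830383300781, 209.1686248779297), 13.877028465270996)
50 95 90 ((475.2501220703125, 207.4405517578125), 11.926312446594238)
20 45 164 ((476.1553039550781, 209.2820587158203), 16.59786033630371)
```

View pics/w2.png

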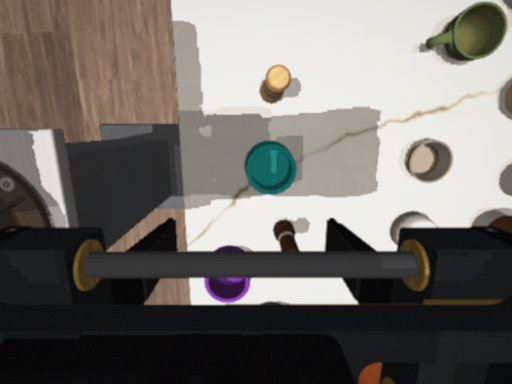

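The beech knob is at (278,77) in the wrist view, and the fit puts its axis at (476,209). I move above it and descend.

Emit:
arm_command --rows '[[[0.18,0.04,0],0],[[0.18,0.04,0],0],[[0.11,0.034,0],0],[[0,0,-0.02],0],[[0,0,0.02],0]]' --claw 1

```text
t: 3.15
eef_pos: [477.1, 206.6, 265.0]
tcp_rot: [3.14, 0.0, 1.563]
ft_force: [0.0, -0.1, 0.4]
opening: 0.998
grip_force: 0.0
```

Emit:
arm_command --rows '[[[0.01,-0.004,0.18],0],[[0,0,0.18],0],[[0,0,0.18],0],[[0,0,0.16],0],[[0,0,0.08],0]]'

```text
t: 3.65
eef_pos: [474.2, 207.6, 66.6]
tcp_rot: [-3.138, 0.001, 1.561]
ft_force: [0.3, 0.2, 0.5]
opening: 1.001
grip_force: 0.0
```

Emit:
arm_command --rows '[[[0,0,0.03],0],[[0,0,0],0],[[0,0,0],0],[[0,0,0],0],[[0,0,0],0]]'

```text
t: 4.15
eef_pos: [475.8, 210.0, 63.2]
tcp_rot: [3.14, -0.0, 1.563]
ft_force: [0.2, 0.1, 0.9]
opening: 1.001
grip_force: 0.0
```

Emit:
arm_command --rows '[[[0,0,0],0],[[0,0,0],0],[[0,0,0],0],[[0,0,0],0],[[0,0,0],0]]' --claw 0

```text
t: 4.65
eef_pos: [475.3, 210.0, 62.1]
tcp_rot: [-3.142, 0.0, 1.563]
ft_force: [-0.1, -0.2, 0.0]
opening: 0.634
grip_force: 0.0
```

Emit:
arm_command --rows '[[[0,0,0],0],[[0,0,0],0],[[0,0,0],0],[[0,0,0],0],[[0,0,0],0]]'

```text
t: 5.15
eef_pos: [475.4, 210.0, 62.1]
tcp_rot: [3.141, 0.0, 1.563]
ft_force: [-0.3, 0.5, -0.2]
opening: 0.27
grip_force: 30.0
```

Gripped on the shaft with 30 N. I lift it.

Emit:
arm_command --rows '[[[0,0,-0.06],0],[[0,0,-0.12],0],[[0,0,-0.16],0],[[0,0,-0.16],0],[[0,0,-0.16],0]]'

```text
t: 5.65
eef_pos: [474.9, 209.9, 228.6]
tcp_rot: [-3.141, 0.0, 1.563]
ft_force: [0.9, 0.3, -2.1]
opening: 0.273
grip_force: 30.0
```

Emit:
arm_command --rows '[[[-0.06,0,-0.02],0],[[-0.12,0,0],0],[[-0.16,0,0],0],[[-0.16,0,0],0],[[-0.16,0,0],0]]'

```text
t: 6.15
eef_pos: [473.3, 43.3, 231.3]
tcp_rot: [-3.14, 0.0, 1.564]
ft_force: [0.2, 0.4, -1.1]
opening: 0.272
grip_force: 30.0
```

Emit:
arm_command --rows '[[[-0.16,0,0],0],[[-0.16,0,0],0],[[-0.16,0,0],0],[[-0.16,0,0],0],[[-0.16,0,0],0]]'

```text
t: 6.65
eef_pos: [471.6, -156.8, 231.2]
tcp_rot: [-3.14, -0.0, 1.563]
ft_force: [-0.1, 0.0, -1.2]
opening: 0.275
grip_force: 30.0
```

Emit:
arm_command --rows '[[[-0.06,0,0],0],[[0,0,0],0],[[0,0,0],0],[[0,0,0],0],[[0,0,0],0]]'

```text
t: 7.15
eef_pos: [472.4, -168.9, 232.1]
tcp_rot: [-3.142, -0.0, 1.565]
ft_force: [-0.1, -0.0, -1.5]
opening: 0.272
grip_force: 30.0
```

Emit:
arm_command --rows '[[[-0.004,0.026,0.06],0],[[0,0,0.06],0],[[0,0,0.06],0],[[0,0,0],0],[[0,0,0],0]]'

```text
t: 7.65
eef_pos: [479.1, -170.6, 187.5]
tcp_rot: [3.142, 0.0, 1.564]
ft_force: [0.0, 0.5, -0.4]
opening: 0.274
grip_force: 30.0
```

```bash
python3 - <<'E'
from look import *
for c in("side","scene"):
    p,d,K=look(c,["beech_muddler_center","blue_holder_in"],c+"3")
    P=world(K,d,d>0);Q=P[(np.hypot(P[:,0]-479,P[:,1]+170)<45)]
    for a,b in((115,130),(130,145),(150,162),(162,175)):
        R=Q[(Q[:,2]>a)&(Q[:,2]<b)&(np.hypot(Q[:,0]-479,Q[:,1]+170)<25)]
        if len(R)>5: print(a,b,len(R),np.round(np.median(R,0)))
    R=Q[(Q[:,2]>51)&(Q[:,2]<59)]
    if len(R)>9: print('rim',len(R),cv2.minEnclosingCircle(R[:,:2].astype(np.float32)))
    cv2.imwrite(f'pics/{c}3c.png',cv2.resize(p[100:250,200:400,::-1],None,fx=4,fy=4))
E
```

```text
7.65 [ 479.1 -170.6  187.5] [3.142 0.    1.564] 0.2740216107970449
side beech_muddler_center [ 478.1 -169.9  184.2] 0.88 [277. 135.]
side blue_holder_in [ 478.6 -171.4    8.6] 0.81 [275. 196.]
side blue_holder_in [473.5 103.5   7.3] 0.76 [228. 260.]
side blue_holder_in [411.3 -68.4   9.4] 0.65 [285. 223.]
115 130 15 [ 474. -158.  129.]
130 145 70 [ 476. -157.  138.]
150 162 54 [ 478. -161.  155.]
162 175 49 [ 476. -161.  168.]
rim 153 ((480.7301025390625, -170.67984008789062), 35.96894073486328)
7.8 [ 479.2 -171.   187.9] [3.140e+00 1.000e-03 1.563e+00] 0.2717540040529906
scene beech_muddler_center [ 478.8 -164.9  186.3] 0.84 [298. 159.]
scene blue_holder_in [411.4 -67.4   9.5] 0.76 [249. 222.]
scene blue_holder_in [472.7 100.9   3.4] 0.6 [212. 198.]
scene blue_holder_in [ 482.1 -168.1    6.7] 0.56 [297. 222.]
scene blue_holder_in [ 480.3 -171.8  185.9] 0.56 [300. 159.]
115 130 16 [ 470. -181.  128.]
130 145 74 [ 468. -181.  138.]
150 162 58 [ 472. -178.  155.]
162 175 50 [ 471. -178.  168.]
rim 158 ((479.86224365234375, -174.20123291015625), 36.07484817504883)
```

View pics/side3c.png

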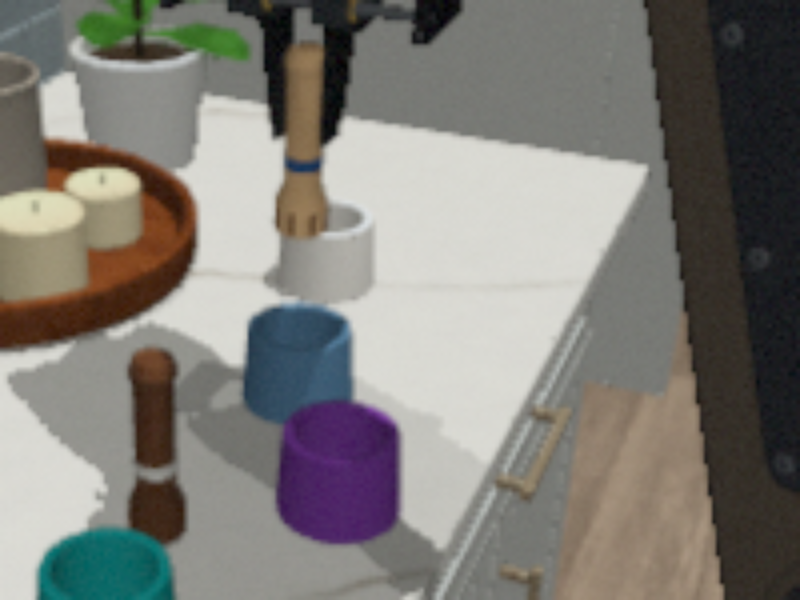

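The side crop shows the muddler upright in the fingers at (302,140), directly above the blue cup at (300,360), and the numbers agree to about 2 mm. I lower it.

Emit:
arm_command --rows '[[[0,0,0.06],0],[[0,0,0.1],0],[[0,0,0.1],0],[[0,0,0.06],0],[[0,0,0.03],0]]'

```text
t: 8.45
eef_pos: [478.6, -170.9, 98.6]
tcp_rot: [-3.14, -0.001, 1.563]
ft_force: [0.2, 0.4, -1.2]
opening: 0.273
grip_force: 30.0
```

Emit:
arm_command --rows '[[[0,0,0.04],0],[[0,0,0.03],0],[[0,0,0.02],0],[[0,0,0],0],[[0,0,0],0]]'

```text
t: 8.95
eef_pos: [479.1, -171.1, 77.4]
tcp_rot: [3.141, 0.0, 1.563]
ft_force: [-0.2, 0.2, -1.3]
opening: 0.277
grip_force: 30.0
```

Emit:
arm_command --rows '[[[0,0,0.008],0],[[0,0,0.008],0],[[0,0,0.006],0],[[0,0,0.004],0],[[0,0,0],0]]'

```text
t: 9.45
eef_pos: [478.9, -171.0, 70.5]
tcp_rot: [-3.141, -0.0, 1.563]
ft_force: [-0.4, -1.0, -1.6]
opening: 0.271
grip_force: 30.0
```

Emit:
arm_command --rows '[[[0,0,0.003],0],[[0,0,0.003],0],[[0,0,0],0],[[0,0,0],0],[[0,0,0],0]]'

```text
t: 9.95
eef_pos: [479.5, -171.3, 69.9]
tcp_rot: [3.14, 0.001, 1.563]
ft_force: [-1.1, 0.1, 7.8]
opening: 0.275
grip_force: 30.0
```

The foot is on the bottom, with about 9 N of contact. I release it.

Emit:
arm_command --rows '[[[0,0,0],0],[[0,0,0],0],[[0,0,0],0],[[0,0,0],0],[[0,0,0],0]]' --claw 1

```text
t: 10.45
eef_pos: [478.9, -171.0, 69.0]
tcp_rot: [-3.141, 0.0, 1.563]
ft_force: [0.0, 0.8, -0.5]
opening: 0.64
grip_force: 0.0
```

Emit:
arm_command --rows '[[[0,0,0],0],[[0,0,0],0],[[0,0,0],0],[[0,0,0],0],[[0,0,0],0]]'

```text
t: 10.95
eef_pos: [478.9, -171.0, 69.1]
tcp_rot: [3.142, 0.0, 1.563]
ft_force: [1.1, 0.8, -0.2]
opening: 0.997
grip_force: 0.0
```

Emit:
arm_command --rows '[[[0,0,-0.04],0],[[0,0,-0.1],0],[[0,0,-0.16],0],[[0,0,-0.16],0],[[0,0,-0.16],0]]'

```text
t: 11.45
eef_pos: [478.6, -170.8, 226.5]
tcp_rot: [3.141, 0.0, 1.563]
ft_force: [-0.1, -0.1, -0.5]
opening: 1.0
grip_force: 0.0
```

```bash
python3 - <<'E'
from look import *
p,d,K=look("side",["beech_muddler_center","blue_holder_in","walnut_muddler_center"],"side4")
cv2.imwrite('pics/side4c.png',cv2.resize(p[100:250,200:400,::-1],None,fx=4,fy=4))
E
```

```text
11.45 [ 478.6 -170.8  226.5] [3.141 0.    1.563] 0.9998403340574702
side beech_muddler_center [ 480.8 -171.1   70.7] 0.66 [275. 176.]
side blue_holder_in [470.8  99.9   9.7] 0.92 [230. 258.]
side blue_holder_in [ 478.5 -174.8    8. ] 0.8 [276. 196.]
side blue_holder_in [416.  -70.2   6. ] 0.61 [283. 223.]
side walnut_muddler_center [500.8  -1.3  57.8] 0.64 [238. 211.]
```

View pics/side4c.png

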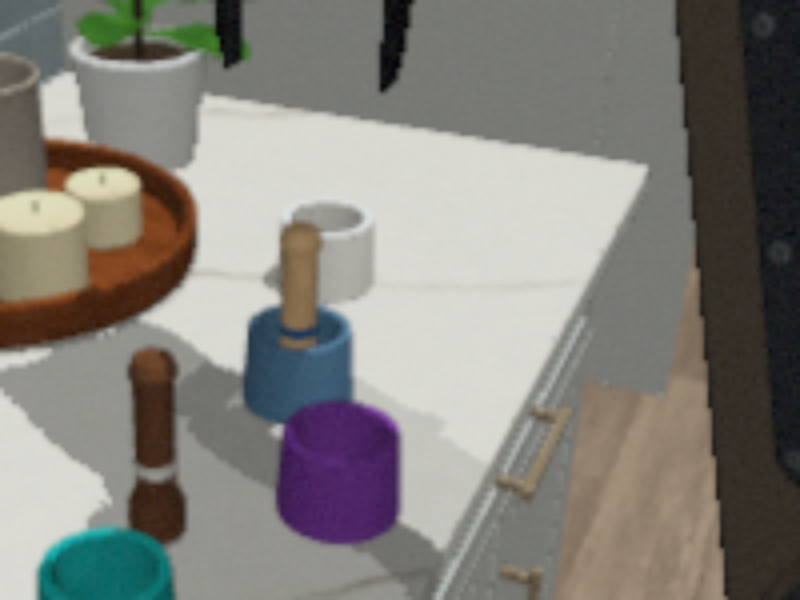

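The muddler stands upright in the blue cup at (300,290), with its band at the rim. The gripper is clear and the walnut muddler hasn't moved, so I hand the job in.

```bash
python3 -c "
from cell import env
print(env.job_done())"
```

```text
the job is handed in; nothing more can be done
None
```

The beech muddler stands upright in the blue holder with its band level with the rim, the walnut muddler was left where it stood, and the job was handed in after about 11.5 s of robot time; no verdict was returned.

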